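# Trigger a microscope picture by touch

## Task

Take a picture with the microscope: with the fingertips, gently press the key of the square trigger (focus) all the way down and let it spring up, and after that gently press the key of the oblong trigger (shutter) all the way down and let it spring up, then withdraw. Leave the round trigger's key unpressed, and do not lift or shift any trigger or disturb the optics, dish, jar and sample standing around them.

Things in the scene. Friction and masses are not known exactly. Their poses are not given: they have to be found in the camera images.
- trig_square: the focus trigger: a loose grey plastic housing, square in plan, 60 x 60 mm, 30 mm tall, about 0.25 kg, standing on the table with one round black key in the middle of its top. Origin: centre of its underside; z up. Any of the three triggers may stand in any of three places across the table (left, middle, right).
- key_square (a joint): how far the key of the square trigger is pressed, m: 0 up, 0.005 fully down. It springs back up; it begins to move at about 1 N and is fully down at about 4 N.
- key_square_top (a point): centre of the top face of the square trigger's key, a black disc 28 mm across that stands 12 mm above the housing (42 mm above the table) when up and 7 mm when fully down; it moves straight down
- trig_oblong: the shutter trigger: a loose grey plastic housing, oblong in plan, 92 mm along its own x by 46 mm along y, 30 mm tall, about 0.25 kg, standing on the table with one round black key in the middle of its top. Origin: centre of its underside; z up. Any of the three triggers may stand in any of three places across the table (left, middle, right).
- key_oblong (a joint): how far the key of the oblong trigger is pressed, m: 0 up, 0.005 fully down. It springs back up; it begins to move at about 1 N and is fully down at about 4 N.
- key_oblong_top (a point): centre of the top face of the oblong trigger's key, a black disc 28 mm across that stands 12 mm above the housing (42 mm above the table) when up and 7 mm when fully down; it moves straight down
- trig_round: the lamp trigger, not to be used: a loose grey plastic housing, round in plan, 62 mm across, 30 mm tall, about 0.25 kg, standing on the table with one round black key in the middle of its top. Origin: centre of its underside; z up. Any of the three triggers may stand in any of three places across the table (left, middle, right).
- key_round (a joint): how far the key of the round trigger is pressed, m: 0 up, 0.005 fully down. It springs back up; it begins to move at about 1 N and is fully down at about 4 N.
- objective_long: bystander: steel microscope objective standing nose up, 30 mm across, 56 mm tall; loose. Origin: centre of its underside.
- objective_short: bystander: steel microscope objective standing nose up, 32 mm across, 42 mm tall; loose. Origin: centre of its underside.
- eyepiece: bystander: black eyepiece standing upright, 37 mm across, 44 mm tall; loose. Origin: centre of its underside.
- sample: bystander: black round specimen mount with a small metal square in its top, 35 mm across, 20 mm tall; loose. Origin: centre of its underside.
- dish: bystander: closed clear dish, 92 mm across, 15 mm tall; loose. Origin: centre of its underside.
- jar: bystander: small lidded sample jar, 48 mm across, 60 mm tall; loose. Origin: centre of its underside.
Things that resemble listed ones, but are neither listed nor needed, are in the scene too. What is shaped like the trig_square but blue is not meant.

How it is judged:
By the outcome, as a careful person would: the job done as asked, in the order asked, and still so for the second after the job is handed in, with the robot touching nothing.
It also fails if it takes over 38 s, if anything falls off the work surface, if the arm or the gripper's body presses on something with over 40 N, if the wrist force passes 120 N, or if a joint passes its speed limit or range.

## Robot

A 6-joint arm with a two-finger parallel gripper is mounted at the origin on the work surface. World frame = base frame: x ahead of the robot, y to its left, z up, the work surface at z = 0. Lengths are in m, angles in rad, forces in N, time in s.
With the tool pointing down it reaches from about 0.35 to 0.975 m from the base axis. Payload 4.9 kg.
Tool frame: the origin (TCP) lies at the very end of the fingers, on their centre line; the grasp point (between the pads) lies 19 mm behind it; z points along the fingers, y is the line along which they close (so a half turn about z gives the same grasp; the last joint's range is limited). The gripper opens to 85 mm and grips with 20 to 120 N. Pads are 22 mm wide; open, the fingers measure 114 mm over their backs; the gripper's body (76 mm by 85 mm) begins 54 mm behind the grasp point. The pads swing forward as they close: fully open they stand 13 mm farther back than shut.
Start: joints at [1.099, 0.053, 1.613, -0, 1.476, -0.119], TCP at [0.216, 0.586, 0.231] pointing down, gripper open.
Joint ranges: [-3.01, 3.01], [-1.01, 2.22], [0.06, 2.58], [-1.02, 4.17], [0.09, 2.62], [-3.14, 3.14]. Speed limits (rad/s): [2.57, 2.57, 3.14, 3.14, 3.14, 3.14].

## Interface

Orientations are given as a unit quaternion [w, x, y, z].
In Python, from plant import monitor, vision, manip gives the robot as it stands. The module is installed in compiled form; this text tells all that it offers.
- The arm moves only by the tool arm_command, never from a script. Its argument "rows" is a list of rows, each a list of 3 entries, a list of its own where there are three numbers: the finger opening in mm, from 0 to 85.4, then the shift along the world's x, y, z in units of 30 cm (1.0 is 30 cm), then the turn, a rotation vector about the world's x, y, z in units of pi/2 rad (1.0 is pi/2 rad). In form: [[claw, [x, y, z], [wx, wy, wz]], ...]. A call has 1 to 12 rows; each row is the pose to reach, as a shift and turn from the pose commanded when the call began; what a row does not reach only later rows make up. A row lasts 1/12 s, in which the tool goes at most 41.7 mm and 7.16 degrees, less where a joint would pass 70% of its speed; a pose out of reach is approached as far as the arm can. A call with a number of a shift or a turn outside -1 to 1 is refused whole. A call with a gripper value outside its range is refused whole. The fingers move at their own pace and stop on an object; the grip force is fixed at half the most. Time passes only in rows, so rows that repeat a pose let the fingers close. It gives the time, the measured TCP pose, the force, the opening and the grip force at its end, in the units of the state.
- monitor.state(): the state, without advancing time (a new reading comes with each control period).
- vision.grab_frame(name): name is "scene" or "side" or "wrist"; returns a dict with "color" (400x640x3 uint8, red, green, blue), "z_map" (400x640 float32, m along the optical axis (not along the pixel's ray), 0 where there is no reading), "mtx" (3x3 intrinsics, pixels), "R" (3x3) and "t" (3): a world point X has camera coordinates R X + t. Camera axes: x right, y down, z forward; pixel columns grow to the right and rows downward; lengths in m; the calibration is good to about 2 mm. A picture is of the moment at which its call begins.
- manip.job_done(): hands the job in; it is judged then, once.
The state is a dict: "time": time; "joint_pos": joint angles; "joint_vel": joint speeds; "joint_efforts": joint torques, N m; "tool_pos": TCP position; "tool_rot": TCP orientation; "contact_force": force on the tool from outside, world axes, zero at the start; "ft_torque": the same for the moment, N m; "gripper_width": opening from 0.0 (shut) to 1.0 (fully open); "grasp_force": force on a finger pad.
Only numpy, scipy, OpenCV 4.12 (cv2) and the standard library are available. Lean on these libraries where they do the work, as an engineer would, in place of code of your own. Each camera call takes 0.05 s, during which the arm holds its last target. There are 200 camera calls.

## Working session

There is one attempt and no reset: what is moved stays moved. The work goes in short steps, Python scripts to look and compute and a tool call to move; the robot and the scene stay as the last step left them, time stands still between calls to the robot, and variables do not carry over. Pictures are saved under pics/ and viewed, at most 10 in all, crops included, and the job is handed in when it is done.

Besides the shell and the picture viewer there is one more tool, called after ">>>" as name(argument=value, ...) on one line, values as JSON. arm_command: Moves the arm, as the interface text tells. Shifts and turns lie within -1 to 1; 1 stands for 30 cm of shift or pi/2 rad of turn. Its arguments: {"type":"object","properties":{"rows":{"type":"array"}},"required":["rows"]}

```bash
mkdir -p pics; cat > h.py <<'E'
import numpy as np, cv2, pickle
from plant import monitor, vision, manip
def grab(n,tag):
    f=vision.grab_frame(n); cv2.imwrite(f'pics/{tag}.png',f['color'][:,:,::-1]); pickle.dump(f,open(f'pics/{tag}.pkl','wb')); return f
def world(f):
    K=np.array(f['mtx']);z=f['z_map'];v,u=np.mgrid[0:400,0:640]
    c=np.stack([(u-K[0,2])/K[0,0]*z,(v-K[1,2])/K[1,1]*z,z],-1)
    return (c-np.array(f['t']))@np.array(f['R'])
def ray(f,u,v,h):
    R=np.array(f['R']);C=-R.T@f['t'];d=R.T@np.linalg.inv(f['mtx'])@np.array([u,v,1.]);return C+d*(h-C[2])/d[2]
E
python3 - <<'E'
from h import *
s=monitor.state();print({k:np.round(v,3).tolist() for k,v in s.items()})
for n in('scene','side'):
    f=grab(n,n+'0');print(n,np.round(-np.array(f['R']).T@f['t'],3))
E
```

```text
{'time': 0.0, 'joint_pos': [1.099, 0.053, 1.614, 0.0, 1.476, -0.119], 'joint_vel': [0.001, 0.001, -0.001, 0.001, 0.002, -0.001], 'joint_efforts': [0.001, -39.367, -37.018, -0.0, 0.007, -0.0], 'tool_pos': [0.216, 0.586, 0.23], 'tool_rot': [-0.0, 0.175, 0.984, -0.001], 'contact_force': [0.493, -0.796, -0.583], 'ft_torque': [-0.045, 0.007, 0.039], 'grasp_force': 0.0, 'gripper_width': 0.998}
scene [0.857 0.429 0.695]
side [ 0.107 -0.589  0.682]
```

View pics/scene0.png

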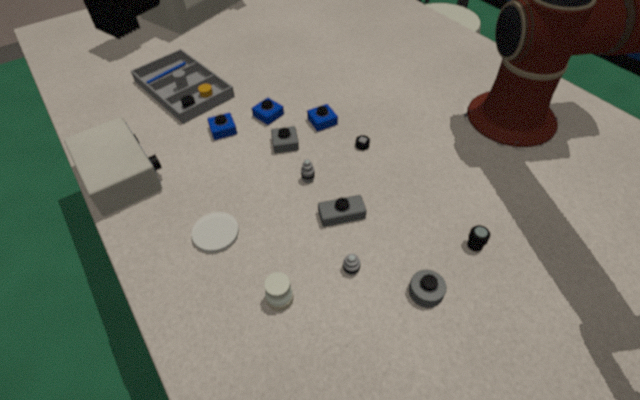

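View pics/side0.png

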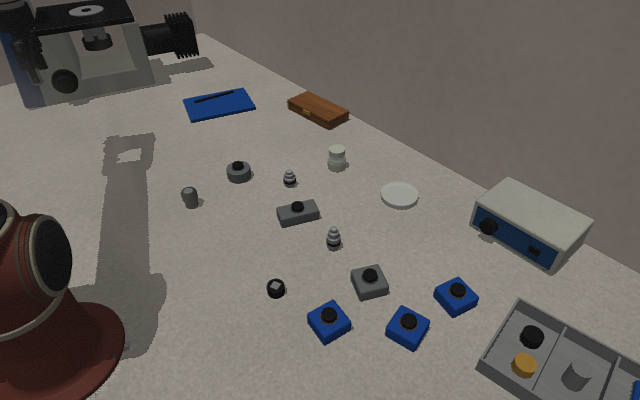

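The scene view shows the grey square key near (285,133), the oblong key near (342,204) and the round key near (429,283). In the side view the square key is near (370,276) and the oblong key near (297,207). Three blue decoys stand beside the square trigger.

```bash
python3 - <<'E'
from h import *
for n,pts in(('scene',{'sq':(285,133),'ob':(342,204),'rd':(429,283),'objL':(307,165),'objS':(351,260),'sample':(362,142),'eyep':(479,234),'blueR':(322,112),'blueL':(267,105)}),('side',{'sq':(370,276),'ob':(297,207),'rd':(237,166),'objL':(333,230),'objS':(289,172),'sample':(276,287),'blueR':(329,316),'blueL':(408,322)})):
    f=pickle.load(open(f'pics/{n}0.pkl','rb'));W=world(f);g=f['color'].max(2)
    nl,lab,st,ce=cv2.connectedComponentsWithStats((g<48).astype('uint8'))
    for k,(u,v) in pts.items():
        l=lab[v-3:v+4,u-3:u+4];l=l[l>0]
        if len(l)and k in('sq','ob','rd','blueR','blueL'):
            i=np.bincount(l).argmax();m=lab==i
            # top face pixels by depth height
            t=m&(abs(W[...,2]-.042)<.004)
            vv,uu=np.nonzero(t)
            print(n,k,st[i].tolist(),'top',t.sum(),'depth',np.round(W[t].mean(0),4) if t.any() else W[v,u],'ext',np.round(np.ptp(W[t],axis=0),3) if t.any() else '', 'ray',np.round(ray(f,(uu.min()+uu.max())/2,(vv.min()+vv.max())/2,.042),4) if t.any() else '')
        else: print(n,k,np.round(W[v,u],3),g[v,u])
E
```

```text
scene sq [278, 129, 12, 9, 90] top 69 depth [ 0.5113 -0.2426  0.0413] ext [0.026 0.025 0.008] ray [ 0.5113 -0.2418  0.042 ]
scene ob [335, 199, 14, 12, 137] top 111 depth [0.5291 0.0056 0.0412] ext [0.025 0.024 0.005] ray [0.5304 0.0069 0.042 ]
scene rd [420, 275, 17, 16, 207] top 168 depth [0.5101 0.2297 0.0411] ext [0.025 0.025 0.005] ray [0.5109 0.2301 0.042 ]
scene objL [ 0.532 -0.113  0.053] 83
scene objS [0.592 0.119 0.041] 122
scene sample [ 0.37  -0.13   0.019] 82
scene eyep [0.37  0.212 0.046] 122
scene blueR [317, 107, 10, 9, 73] top 56 depth [ 0.3947 -0.2579  0.0411] ext [0.024 0.026 0.006] ray [ 0.3958 -0.2571  0.042 ]
scene blueL [262, 101, 10, 8, 70] top 51 depth [ 0.4911 -0.3583  0.041 ] ext [0.023 0.026 0.006] ray [ 0.4923 -0.356   0.042 ]
side sq [362, 268, 16, 16, 177] top 135 depth [ 0.5067 -0.249   0.0421] ext [0.027 0.026 0.006] ray [ 0.5067 -0.2487  0.042 ]
side ob [291, 201, 13, 12, 112] top 80 depth [ 5.239e-01 -5.000e-04  4.170e-02] ext [0.027 0.027 0.006] ray [5.232e-01 4.000e-04 4.200e-02]
side rd [232, 161, 12, 9, 87] top 56 depth [0.5049 0.2248 0.0419] ext [0.026 0.027 0.007] ray [0.5053 0.2248 0.042 ]
side objL [ 0.523 -0.125  0.056] 113
side objS [0.583 0.107 0.045] 127
side sample [ 0.362 -0.142  0.021] 110
side blueR [321, 307, 16, 17, 204] top 168 depth [ 0.3888 -0.2642  0.0418] ext [0.026 0.025 0.007] ray [ 0.3889 -0.2645  0.042 ]
side blueL [400, 313, 17, 17, 221] top 180 depth [ 0.4858 -0.3644  0.0419] ext [0.027 0.026 0.006] ray [ 0.4857 -0.3645  0.042 ]
```

>>> arm_command(rows=[[0, [0.9, -0.98, -0.2], [0, 0, 0]], [0, [0.9, -0.98, -0.2], [0, 0, 0]], [0, [0.9, -0.98, -0.2], [0, 0, 0]], [0, [0.9, -0.98, -0.2], [0, 0, 0]], [0, [0.9, -0.98, -0.2], [0, 0, 0]], [0, [0.9, -0.98, -0.2], [0, 0, 0]], [0, [0.9, -0.98, -0.2], [0, 0, 0]], [0, [0.9, -0.98, -0.2], [0, 0, 0]], [0, [0.9, -0.98, -0.2], [0, 0, 0]], [0, [0.9, -0.98, -0.2], [0, 0, 0]], [0, [0.9, -0.98, -0.2], [0, 0, 0]]])

```text
time: 1.02
tool_pos: [0.4881, 0.2883, 0.1696]
tool_rot: [-0.0, 0.178, 0.984, -0.001]
contact_force: [0.0, 0.2, -0.2]
gripper_width: -0.006
grasp_force: 0.0
```

>>> arm_command(rows=[[0, [0.1, -1.0, 0], [0, 0, 0]], [0, [0.1, -1.0, 0], [0, 0, 0]], [0, [0.1, -1.0, 0], [0, 0, 0]], [0, [0.1, -1.0, 0], [0, 0, 0]], [0, [0.1, -1.0, 0], [0, 0, 0]], [0, [0.1, -1.0, 0], [0, 0, 0]], [0, [0.1, -1.0, 0], [0, 0, 0]], [0, [0.1, -1.0, 0], [0, 0, 0]], [0, [0.1, -1.0, 0], [0, 0, 0]]])

```text
time: 1.77
tool_pos: [0.5159, -0.0095, 0.1711]
tool_rot: [-0.0, 0.178, 0.984, -0.0]
contact_force: [-0.4, 0.4, -0.3]
gripper_width: 0.0
grasp_force: 0.0
```

>>> arm_command(rows=[[0, [-0.02, -0.79, -0.1], [0, 0, 0]], [0, [-0.02, -0.79, -0.1], [0, 0, 0]], [0, [-0.02, -0.79, -0.1], [0, 0, 0]], [0, [-0.02, -0.79, -0.1], [0, 0, 0]], [0, [-0.02, -0.79, -0.1], [0, 0, 0]], [0, [-0.02, -0.79, -0.1], [0, 0, 0]], [0, [-0.02, -0.79, -0.1], [0, 0, 0]], [0, [-0.02, -0.79, -0.1], [0, 0, 0]], [0, [-0.02, -0.79, -0.1], [0, 0, 0]]])

```text
time: 2.52
tool_pos: [0.5103, -0.2427, 0.1409]
tool_rot: [-0.0, 0.175, 0.985, 0.001]
contact_force: [-0.3, 0.5, 0.6]
gripper_width: -0.002
grasp_force: 0.0
```

```bash
python3 - <<'E'
from h import *
f=grab('wrist','w1');grab('side','s1');s=monitor.state();print(s['tool_pos'],s['contact_force'])
def pr(X):
    c=f['mtx']@(f['R']@np.array(X)+f['t']);return c[:2]/c[2]
print('tcp px',pr(s['tool_pos']),'key px',pr([.509,-.2455,.042]))
W=world(f);m=((f['color'].max(2)<48)&(abs(W[...,2]-.042)<.006)).astype('uint8')
nl,lab,st,ce=cv2.connectedComponentsWithStats(m)
for i in range(1,nl):
    if st[i,4]>100: print(st[i],np.round(W[lab==i].mean(0),4),np.round(np.ptp(W[lab==i],axis=0),3))
a=cv2.imread('pics/w1.png');b=cv2.imread('pics/s1.png');cv2.imwrite('pics/c1.png',cv2.resize(np.hstack([a,b]),(800,250)))
E
```

```text
[ 0.51040139 -0.24252988  0.14132329] [ 1.04690849 -0.35648803  0.63182396]
tcp px [321.0396087  257.13749201] key px [316.10722789 199.02273698]
[216  32  41  44 690] [ 0.3906 -0.2649  0.0418] [0.027 0.027 0.008]
[614  87  26  39 771] [ 0.5226 -0.0054  0.0411] [0.027 0.017 0.008]
[297 180  34  34 931] [ 0.5065 -0.2466  0.042 ] [0.027 0.027 0.008]
[155 204  36  34 931] [ 0.4862 -0.361   0.0417] [0.027 0.027 0.008]
[205 330  23  22 227] [ 0.6044 -0.378   0.042 ] [0.015 0.025 0.005]
```

View pics/c1.png

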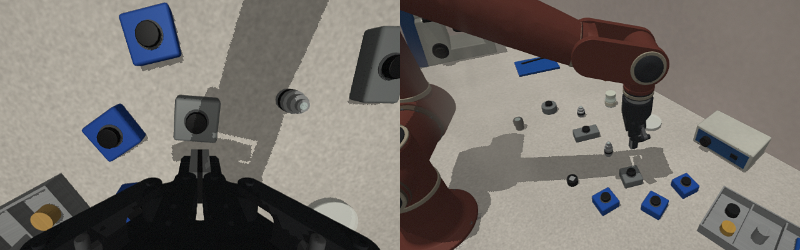

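The wrist view shows the closed fingertips just short of the grey square key in the composite at (196,122), with the arm clear of the other things. The wrist estimate (0.5065, -0.2466) agrees with the mean of the other two views, so I descend.

>>> arm_command(rows=[[0, [-0.01, -0.01, -0.1], [0, 0, 0]], [0, [-0.01, -0.01, -0.2], [0, 0, 0]], [0, [-0.01, -0.01, -0.26], [0, 0, 0]], [0, [-0.01, -0.01, -0.3], [0, 0, 0]], [0, [-0.01, -0.01, -0.3], [0, 0, 0]], [0, [-0.01, -0.01, -0.3], [0, 0, 0]]])

```text
time: 3.12
tool_pos: [0.5072, -0.2466, 0.0514]
tool_rot: [-0.0, 0.175, 0.985, 0.0]
contact_force: [0.7, 1.3, 0.4]
gripper_width: 0.001
grasp_force: 0.0
```

>>> arm_command(rows=[[0, [0, 0, -0.01], [0, 0, 0]], [0, [0, 0, -0.02], [0, 0, 0]], [0, [0, 0, -0.02], [0, 0, 0]]])

```text
time: 3.37
tool_pos: [0.5075, -0.2478, 0.0461]
tool_rot: [0.001, 0.175, 0.984, -0.0]
contact_force: [-0.1, 0.5, 0.2]
gripper_width: -0.005
grasp_force: 0.0
```

>>> arm_command(rows=[[0, [0, 0, -0.007], [0, 0, 0]], [0, [0, 0, -0.013], [0, 0, 0]], [0, [0, 0, -0.013], [0, 0, 0]]])

```text
time: 3.62
tool_pos: [0.5071, -0.2477, 0.0415]
tool_rot: [0.0, 0.176, 0.984, -0.0]
contact_force: [0.1, 0.2, 0.4]
gripper_width: 0.005
grasp_force: 0.6
```

>>> arm_command(rows=[[0, [0, 0, -0.004], [0, 0, 0]], [0, [0, 0, -0.007], [0, 0, 0]], [0, [0, 0, -0.007], [0, 0, 0]], [0, [0, 0, -0.007], [0, 0, 0]]])

```text
time: 3.95
tool_pos: [0.5072, -0.2477, 0.0396]
tool_rot: [0.0, 0.175, 0.984, -0.0]
contact_force: [-0.3, 0.0, 1.7]
gripper_width: -0.004
grasp_force: 1.1
```

>>> arm_command(rows=[[0, [0, 0, -0.003], [0, 0, 0]], [0, [0, 0, -0.006], [0, 0, 0]], [0, [0, 0, -0.006], [0, 0, 0]], [0, [0, 0, -0.006], [0, 0, 0]]])

```text
time: 4.28
tool_pos: [0.5072, -0.2477, 0.0378]
tool_rot: [0.0, 0.175, 0.984, -0.0]
contact_force: [-0.1, -1.3, 2.5]
gripper_width: 0.004
grasp_force: 1.7
```

>>> arm_command(rows=[[0, [0, 0, -0.003], [0, 0, 0]], [0, [0, 0, -0.003], [0, 0, 0]], [0, [0, 0, -0.003], [0, 0, 0]]])

```text
time: 4.53
tool_pos: [0.5072, -0.2477, 0.037]
tool_rot: [0.0, 0.175, 0.984, -0.0]
contact_force: [-0.7, -0.1, 5.3]
gripper_width: 0.002
grasp_force: 2.6
```

>>> arm_command(rows=[[0, [0, 0, -0.003], [0, 0, 0]], [0, [0, 0, -0.003], [0, 0, 0]], [0, [0, 0, -0.003], [0, 0, 0]]])

```text
time: 4.78
tool_pos: [0.5072, -0.2478, 0.0369]
tool_rot: [0.0, 0.175, 0.984, -0.0]
contact_force: [-2.5, 1.5, 10.0]
gripper_width: -0.002
grasp_force: 4.8
```

The key is on its stop: the force rose to 10 N with no further travel. I release straight up and check.

>>> arm_command(rows=[[0, [0, 0, 0.01], [0, 0, 0]], [0, [0, 0, 0.03], [0, 0, 0]], [0, [0, 0, 0.1], [0, 0, 0]], [0, [0, 0, 0.2], [0, 0, 0]], [0, [0, 0, 0.34], [0, 0, 0]], [0, [0, 0, 0.34], [0, 0, 0]], [0, [0, 0, 0.34], [0, 0, 0]]])

```text
time: 5.37
tool_pos: [0.5085, -0.2484, 0.1409]
tool_rot: [0.003, 0.175, 0.984, -0.001]
contact_force: [0.6, 0.8, 0.2]
gripper_width: 0.0
grasp_force: 0.0
```

```bash
cat > m.py <<'E'
from h import *
import sys
f=grab('wrist',sys.argv[1]);s=monitor.state();print(s['time'],s['tool_pos'],s['contact_force'])
W=world(f);m=((f['color'].max(2)<48)&(abs(W[...,2]-.042)<.006)).astype('uint8')
nl,lab,st,ce=cv2.connectedComponentsWithStats(m)
for i in range(1,nl):
    if st[i,4]>100: print(st[i],np.round(W[lab==i].mean(0),4),'top',np.median(W[lab==i][:,2]))
E
python3 m.py w2
```

```text
5.4167 [ 0.50709099 -0.24747729  0.13828855] [-0.86444768  0.10083459 -0.56953327]
[224  31  41  43 585] [ 0.3909 -0.2651  0.0417] top 0.041983720108006516
[623  88  17  36 414] [ 0.5225 -0.0087  0.0402] top 0.04064943458315118
[304 179  35  34 934] [ 0.5064 -0.2466  0.042 ] top 0.04212503082940941
[163 203  36  33 908] [ 0.486  -0.3609  0.0417] top 0.04200136749456759
[211 330  17  18 165] [ 0.6024 -0.3814  0.0421] top 0.04207168609655873
```

The square key is up again and its housing has not moved. Next is the oblong trigger.

>>> arm_command(rows=[[0, [0.06, 0.83, 0], [0, 0, 0]], [0, [0.06, 0.83, 0], [0, 0, 0]], [0, [0.06, 0.83, 0], [0, 0, 0]], [0, [0.06, 0.83, 0], [0, 0, 0]], [0, [0.06, 0.83, 0], [0, 0, 0]], [0, [0.06, 0.83, 0], [0, 0, 0]], [0, [0.06, 0.83, 0], [0, 0, 0]], [0, [0.06, 0.83, 0], [0, 0, 0]], [0, [0.06, 0.83, 0], [0, 0, 0]]])

```text
time: 6.17
tool_pos: [0.5238, 0.0015, 0.1358]
tool_rot: [-0.002, 0.175, 0.985, -0.0]
contact_force: [-0.1, 0.3, -0.3]
gripper_width: -0.001
grasp_force: 0.0
```

```bash
python3 m.py w3
```

```text
6.2167 [0.52402087 0.00082345 0.13618501] [0.39813072 0.67409986 0.39541685]
[ 590   50   48   43 1534] [0.5051 0.2258 0.0417] top 0.04212665900731098
[305 183  35  36 966] [0.5236 0.0029 0.042 ] top 0.04213232830438086
[ 21 263  39  33 924] [ 0.5068 -0.244   0.0413] top 0.04184251622190029
```

>>> arm_command(rows=[[0, [0, 0, -0.1], [0, 0, 0]], [0, [0, 0, -0.2], [0, 0, 0]], [0, [0, 0, -0.26], [0, 0, 0]], [0, [0, 0, -0.29], [0, 0, 0]], [0, [0, 0, -0.3], [0, 0, 0]], [0, [0, 0, -0.3], [0, 0, 0]], [0, [0, 0, -0.3], [0, 0, 0]]])

```text
time: 6.8
tool_pos: [0.5259, 0.0007, 0.0489]
tool_rot: [0.001, 0.176, 0.984, 0.0]
contact_force: [0.4, 0.5, 0.3]
gripper_width: 0.001
grasp_force: 0.0
```

>>> arm_command(rows=[[0, [0, 0, -0.005], [0, 0, 0]], [0, [0, 0, -0.01], [0, 0, 0]], [0, [0, 0, -0.01], [0, 0, 0]], [0, [0, 0, -0.01], [0, 0, 0]]])

```text
time: 7.13
tool_pos: [0.5253, 0.0015, 0.0453]
tool_rot: [0.0, 0.175, 0.984, 0.0]
contact_force: [-0.5, 0.6, -0.8]
gripper_width: 0.003
grasp_force: 0.0
```

>>> arm_command(rows=[[0, [0, 0, -0.006], [0, 0, 0]], [0, [0, 0, -0.012], [0, 0, 0]], [0, [0, 0, -0.012], [0, 0, 0]], [0, [0, 0, -0.012], [0, 0, 0]]])

```text
time: 7.47
tool_pos: [0.5251, 0.0015, 0.0413]
tool_rot: [0.0, 0.175, 0.984, 0.0]
contact_force: [0.1, 0.7, 0.8]
gripper_width: 0.002
grasp_force: 0.6
```

>>> arm_command(rows=[[0, [0, 0, -0.004], [0, 0, 0]], [0, [0, 0, -0.008], [0, 0, 0]], [0, [0, 0, -0.008], [0, 0, 0]], [0, [0, 0, -0.008], [0, 0, 0]]])

```text
time: 7.8
tool_pos: [0.5252, 0.0015, 0.0389]
tool_rot: [0.0, 0.175, 0.984, 0.0]
contact_force: [0.7, 0.3, 2.3]
gripper_width: -0.001
grasp_force: 1.3
```

>>> arm_command(rows=[[0, [0, 0, -0.003], [0, 0, 0]], [0, [0, 0, -0.005], [0, 0, 0]], [0, [0, 0, -0.005], [0, 0, 0]], [0, [0, 0, -0.005], [0, 0, 0]]])

```text
time: 8.13
tool_pos: [0.5252, 0.0015, 0.0374]
tool_rot: [0.0, 0.176, 0.984, 0.0]
contact_force: [0.0, 0.8, 3.4]
gripper_width: -0.002
grasp_force: 1.8
```

>>> arm_command(rows=[[0, [0, 0, -0.003], [0, 0, 0]], [0, [0, 0, -0.004], [0, 0, 0]], [0, [0, 0, -0.004], [0, 0, 0]], [0, [0, 0, -0.004], [0, 0, 0]]])

```text
time: 8.47
tool_pos: [0.5252, 0.0015, 0.0369]
tool_rot: [0.0, 0.175, 0.984, 0.0]
contact_force: [-2.9, 0.7, 8.6]
gripper_width: -0.004
grasp_force: 4.3
```

The oblong key is on its stop at the same height with 8.6 N. I release and withdraw.

>>> arm_command(rows=[[0, [0, 0, 0.01], [0, 0, 0]], [0, [0, 0, 0.03], [0, 0, 0]], [0, [0, 0, 0.1], [0, 0, 0]], [0, [0, 0, 0.2], [0, 0, 0]], [0, [0, 0, 0.34], [0, 0, 0]], [0, [0, 0, 0.5], [0, 0, 0]], [0, [0, 0, 0.6], [0, 0, 0]], [0, [0, 0, 0.6], [0, 0, 0]], [0, [0, 0, 0.6], [0, 0, 0]], [0, [0, 0, 0.6], [0, 0, 0]]])

```text
time: 9.3
tool_pos: [0.5243, 0.0015, 0.2151]
tool_rot: [-0.001, 0.176, 0.984, -0.0]
contact_force: [0.2, 0.0, -0.5]
gripper_width: -0.001
grasp_force: 0.0
```

```bash
python3 m.py w4; python3 - <<'E'
from h import *
f=grab('scene','sc4');g=pickle.load(open('pics/scene0.pkl','rb'))
d=np.abs(f['color'].astype(int)-g['color']).max(2)
for k,(u,v) in {'sq':(285,138),'ob':(342,208),'rd':(428,287),'oL':(307,170),'oS':(351,263),'eye':(479,237),'samp':(362,142),'dish':(215,232),'jar':(279,290)}.items(): print(k,np.round(d[v-10:v+11,u-10:u+11].mean(),1))
E
```

```text
9.35 [0.52372463 0.00156821 0.2139268 ] [-0.66560047  0.00682384 -1.32830722]
[522  63  35  32 811] [0.5052 0.2263 0.0418] top 0.04215624326624728
[  9 129  33  29 714] [ 0.39   -0.2594  0.0414] top 0.04174649986889427
[308 164  27  28 573] [0.5237 0.0028 0.042 ] top 0.04212726119044843
[ 87 228  29  26 548] [ 0.5069 -0.2445  0.0415] top 0.04192977422358896
[  0 246  16  24 286] [ 0.4894 -0.3542  0.0407] top 0.04133017524466806
[ 37 334  27  23 440] [ 0.6053 -0.3749  0.0411] top 0.04161966109269072
sq 8.1
ob 22.1
rd 8.4
oL 8.2
oS 8.0
eye 9.8
samp 8.7
dish 8.9
jar 8.6
```

View pics/sc4.png

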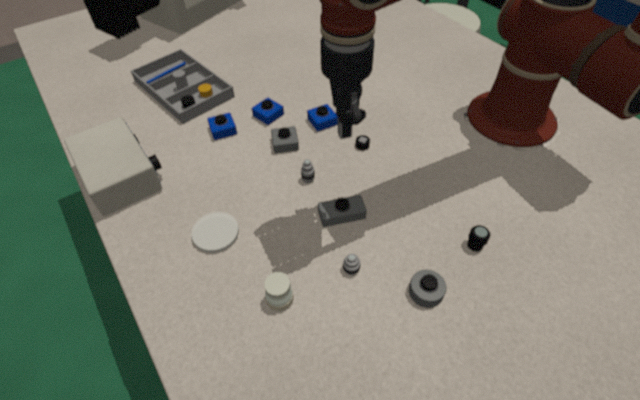

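The picture shows everything in its first place, with the oblong at (342,208) only shaded by the arm, and the gripper well clear.

```bash
python3 -c "
from plant import manip;print(manip.job_done())"
```

```text
the job is handed in; nothing more can be done
None
```

I pressed the square key fully down and released it, then did the same with the oblong key. Both came back up, nothing around them appears to have moved, the arm is withdrawn, and the job was handed in at about 9.4 s.

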